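Calibrate the handheld colour meter on its reference tiles and hold it in open air

ROBOT

A 7-joint arm with a two-finger parallel gripper is mounted at the origin on a cart in front of the work surface, level with it; the furniture and walls round the work are solid. World frame = base frame: x ahead of the robot, y to its left, z up, the work surface at z = 0. Lengths are in mm, angles in rad, forces in N, time in s.
With the tool pointing down it reaches from about 425 to 1025 mm from the base axis. Payload 9.4 kg.
Tool frame: the origin (TCP) lies on the front face of the gripper's body, between the roots of the fingers; the fingertips stand 84 mm ahead of it and the grasp point (between the pads) lies 65 mm ahead of it (robot.grip_point_offset is the distance from the TCP to the grasp point, in mm); z points along the fingers, y is the line along which they close (so a half turn about z gives the same grasp; the last joint's range is limited). The gripper opens to 93 mm and grips with 3 to 60 N. Pads are 15 mm wide; open, the fingers measure 128 mm over their backs; the gripper's body (75 mm by 188 mm) begins 65 mm behind the grasp point.
Start: joints at [-1.295, 0.599, -0.003, 1.599, 0.002, 0.943, -0.08], TCP at [250.508, 680.346, 302.718] pointing down, gripper open.
Joint ranges: [-2.57, 2.57], [-0.35, 1.97], [-1.29, 1.29], [0.11, 2.56], [-1.05, 4.19], [0.11, 1.86], [-2.63, 2.63]. Speed limits (rad/s): [2.22, 2.22, 3.01, 3.01, 3.14, 3.14, 3.14].

INTERFACE

Orientations are given as a unit quaternion [w, x, y, z].
In Python, from workcell import sensors, eyes, finish_job, nets, robot gives the robot as it stands. The module is installed in compiled form; this text tells all that it offers.
- The arm moves only by the tool play_rows, never from a script. Its argument "commands" is a list of rows, each an object of numbers: "wx", "wy", "wz": the turn, a rotation vector about the tool's x, y, z in degrees; "x", "y", "z": the shift along the tool's x, y, z in cm; "fingers": the opening, from 0 (shut) to 1 (fully open). A call has 1 to 12 rows; each row is the pose to reach, as a shift and turn from the pose commanded when the call began, along the tool's axes at that moment; what a row does not reach only later rows make up. A row lasts 1/10 s, in which the tool goes at most 50 mm and 8.59 degrees, less where a joint would pass 70% of its speed; a pose out of reach is approached as far as the arm can. A call with a gripper value outside its range is refused whole. The fingers move at their own pace and stop on an object; the grip force is fixed at half the most. Time passes only in rows, so rows that repeat a pose let the fingers close. It gives the time, the measured TCP pose, the force, the opening and the grip force at its end, in the units of the state.
- sensors.get_state(): the state, without advancing time (a new reading comes with each control period).
- eyes.snapshot(name): name is "scene" or "side" or "wrist"; returns a dict with "image" (384x512x3 uint8, red, green, blue), "vertical_fov" (degrees; the focal length in pixels is half the picture's height over the tangent of half this angle, whatever the lens; pixels are square), "cx", "cy" (the principal point, pixels), "rvec" (rotation vector, rad) and "tvec" (3), from world to camera coordinates, as OpenCV has them. Camera axes: x right, y down, z forward; pixel columns grow to the right and rows downward; lengths in mm; the calibration is good to about 2 mm. A picture is of the moment at which its call begins. There is no depth.
- finish_job(): hands the job in; it is judged then, once.
Trained networks look in a picture, given as the dict that the camera call returned (one of the last four; its "shot" number tells which), for a name from the list of things; names that differ only in an ending like _2 or _b are one class to them, and where a whole thing is asked for, a point or a joint stands for the part that bears it (a point fixed in the world has none). Each returns a list of dicts, best first, with "p" (0 to 1); they miss things now and then, are a little off and sometimes report something else, mostly with a low value. They report only what shows in the picture. A call takes as long as a camera call.
- nets.regions_of(picture, thing): "pixels" (384x512 bool, what is visible of it) and "uv" ([column, row] in pixels, amid what is visible of it).
The state is a dict: "time": time; "joint_pos": joint angles; "joint_velocities": joint speeds; "joint_efforts": joint torques, N m; "ee_pos": TCP position; "ee_rot": TCP orientation; "ft_force": force on the tool from outside, world axes, zero at the start; "moment": the same for the moment, N m; "gripper_width": finger opening in mm; "finger_force": force on a finger pad.
Only numpy, scipy, OpenCV 4.12 (cv2) and the standard library are available. Lean on these libraries where they do the work, as an engineer would, in place of code of your own. Each camera call takes 0.05 s, during which the arm holds its last target. There are 200 camera calls.

TASK

Calibrate the handheld colour meter used for the printer proofs: take it out of its stand and, holding it upright, press its spring nose lightly onto the white tile of the reference plaque for about a second, then likewise onto the blue tile, keeping off the orange one. Then lift it clear for its open-air reading and finish still holding it there, upright, level and steady, with its nose about 20 cm above the table and touching nothing but the gripper. Do not disturb the tape roll, mouse, eraser and binder clip lying nearby.

Things in the scene. Friction and masses are not known exactly. Their poses are not given: they have to be found in the camera images.
- meter: white upright box 44 (x) x 30 (y) x 78 mm (z), black rubber pads on its y faces (32 mm over the pads, 34 mm along x, 23 to 71 mm above origin), dark display on top, cone and steel nose below. Origin: centre of the box underside, 32 mm above the table at the start; z up. About 0.17 kg. Stands in the stand with its yaw; lifts straight out. Grip across the pads (along y) from above.
- meter_tip (a point): centre of the flat end of the meter's steel nose (12 mm across), on the meter's z axis, 25 mm below the meter's origin when the nose is out
- meter_nose (a joint): travel of the spring nose into the meter, m: 0 fully out, 0.006 fully in; the spring gives 1 N at first touch and rises to 4 N fully in
- stand: grey block 84 x 84 x 32 mm fixed to the table: 25 mm well for the nose, low black rim (top 39 mm up) 1.5 to 3 mm clear of the meter. Origin: centre of its underside. Stands left or right of the white drawer unit, the plaque on the other side
- mini_drawers: white drawer unit, about 240 mm wide, 200 mm deep and 168 mm high, always in the same place in the middle (x 0.32 to 0.53, y -0.11 to 0.15 m), drawers not used; origin at the centre of its underside; keep the meter and gripper clear of it when crossing
- plaque: black reference plaque 66 (its x) x 164 (its y) x 8 mm, fixed to the table, with three round tiles in a row along its y at -50, 0 and 50 mm, in any order. Origin: centre of the underside, on the table
- top_white (a point): centre of the upper face of the white tile, a disc 34 mm across, 12 mm above the table
- top_blue (a point): centre of the upper face of the blue tile, same size and height
- top_orange (a point): centre of the upper face of the orange tile, same size and height; not to be touched
- tile_white: the white tile, disc 34 mm across, 4 mm thick; origin at the centre of its underside
- tile_blue: the blue tile, same size; origin at the centre of its underside
- tile_orange: the orange tile, same size; origin at the centre of its underside
- tape_ring: loose small roll of white mending tape lying flat, 49 mm across, 18 high; origin at the centre of its underside; leave alone
- mouse: loose pale pink computer mouse 108 (x) x 60 x 34 mm; origin at the centre of its underside; leave alone
- eraser: loose pink eraser in a blue sleeve 42 (x) x 23 x 14 mm; origin at the centre of its underside; leave alone
- binder_clip: loose blue binder clip 30 x 38 x 24 mm; origin at the centre of its underside; leave alone

How it is judged:
By the outcome, as a careful person would: the job done as asked, in the order asked, and still so for the second after the job is handed in, while the arm keeps its last pose, push and grip.
It also fails if it takes over 59 s, if anything falls off the work surface, if the arm or the gripper's body presses on something with over 40 N, if the wrist force passes 120 N, or if a joint passes its speed limit or range.

## Working session

There is one attempt and no reset: what is moved stays moved. The work goes in short steps, Python scripts to look and compute and a tool call to move; the robot and the scene stay as the last step left them, time stands still between calls to the robot, and variables do not carry over. Pictures are saved under pics/ and viewed, at most 10 in all, crops included, and the job is handed in when it is done.

Besides the shell and the picture viewer there is one more tool, called after "Request:" as a command line: name --argument value ..., lists and objects as JSON in quotes. play_rows: Moves the arm, as the interface text tells. Its arguments: {"type":"object","properties":{"commands":{"type":"array"}},"required":["commands"]}

```bash
mkdir -p pics
cat > h.py <<'E'
import numpy as np, cv2
from workcell import sensors, eyes, nets, robot, finish_job
from scipy.spatial.transform import Rotation as R
def K(s):
    f=s["image"].shape[0]/2/np.tan(np.radians(s["vertical_fov"])/2); return np.array([[f,0,s["cx"]],[0,f,s["cy"]],[0,0,1]])
def ray(s,uv):
    Rm=cv2.Rodrigues(np.array(s["rvec"],float))[0]; c=-Rm.T@np.array(s["tvec"],float)
    d=Rm.T@np.linalg.inv(K(s))@np.array([uv[0],uv[1],1.]); return c,d/np.linalg.norm(d)
def at(s,uv,z):
    c,d=ray(s,uv); return c+d*(z-c[2])/d[2]
def tri(obs):
    A=np.zeros((3,3));b=np.zeros(3)
    for s,uv in obs:
        c,d=ray(s,uv);P=np.eye(3)-np.outer(d,d);A+=P;b+=P@c
    return np.linalg.solve(A,b)
def proj(s,p): return cv2.projectPoints(np.array(p,float).reshape(-1,3),np.array(s["rvec"],float),np.array(s["tvec"],float),K(s),None)[0][:,0]
def save(s,n): cv2.imwrite(f"pics/{n}.png",s["image"][:,:,::-1])
E
cat > a.py <<'E'
from h import *
np.set_printoptions(precision=1,suppress=True)
st=sensors.get_state(); print(st["time"],st["ee_pos"],st["ee_rot"],st["gripper_width"],robot.grip_point_offset)
ims=[]
for n in ["scene","side","wrist"]:
    s=eyes.snapshot(n); ims.append(s["image"])
    print(n,s["vertical_fov"],ray(s,(s["cx"],s["cy"])))
    for t,z in [("meter",70),("stand",32),("plaque",8),("tile_white",12),("tile_blue",12),("tile_orange",12),("tape_ring",9),("mouse",17),("eraser",7),("binder_clip",12)]:
        for r in nets.regions_of(s,t)[:2]: print(t,round(r["p"],2),np.array(r["uv"]),r["pixels"].sum(),at(s,r["uv"],z))
a=np.hstack(ims[:2]); cv2.imwrite("pics/s0.png",ims[0][:,:,::-1]);cv2.imwrite("pics/d0.png",ims[1][:,:,::-1]);cv2.imwrite("pics/w0.png",ims[2][:,:,::-1])
E
python3 a.py
```

```text
0.0 [250.4 680.  301.9] [-0.   0.2  1.  -0. ] 92.93554306815787 65.3
scene 51.8391545223823 (array([ -28.8, -674.9,  733.3]), array([ 0.5,  0.6, -0.6]))
meter 0.64 [212.1 142.2] 313 [521.3 304.5  70. ]
stand 0.57 [280.8 283.8] 187 [ 351.3 -252.1   32. ]
stand 0.46 [202.3 152.7] 57 [491.4 322.7  32. ]
plaque 0.86 [372.  275.7] 1211 [ 549.5 -348.7    8. ]
tile_white 0.53 [392.5 278.5] 141 [ 577.5 -384.7   12. ]
tile_blue 0.52 [351.8 259. ] 117 [ 547.9 -286.6   12. ]
mouse 0.69 [272.9 142.6] 179 [733.5 251.   17. ]
eraser 0.51 [278.7 284.6] 211 [ 359.6 -235.9    7. ]
binder_clip 0.44 [404.7 245.6] 103 [ 688.  -336.6   12. ]
side 51.552627119918476 (array([477.4, 794.5, 758.9]), array([ 0. , -0.7, -0.7]))
meter 0.79 [254.  266.2] 677 [512.3 294.6  70. ]
stand 0.62 [254.3 290.7] 1152 [510.4 329.8  32. ]
plaque 0.58 [246.6 124.6] 297 [ 569.4 -325.5    8. ]
tile_blue 0.45 [247.3 131.9] 38 [ 563.9 -277.6   12. ]
tape_ring 0.54 [318.5 257.3] 325 [366.1 218.9   9. ]
mouse 0.89 [163.6 259.1] 704 [725.1 244.6  17. ]
eraser 0.36 [162.9 257.3] 846 [731.2 232.1   7. ]
binder_clip 0.38 [209.4 125. ] 58 [ 692.8 -313.4   12. ]
wrist 61.32529333215787 (array([175.2, 708.2, 384.9]), array([ 0.3, -0.1, -1. ]))
```

View pics/s0.png

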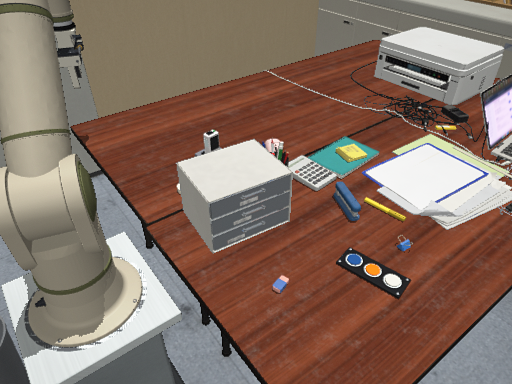

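View pics/d0.png

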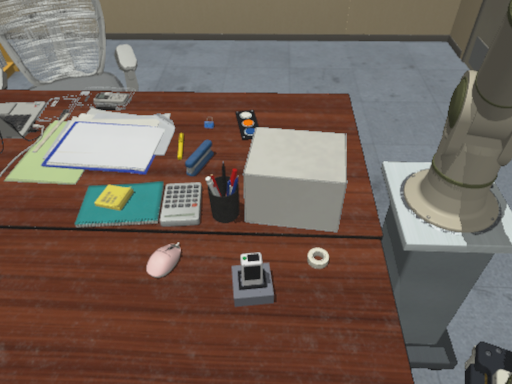

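```bash
python3 -c "
from h import *
st=sensors.get_state();print(R.from_quat(st['ee_rot'],scalar_first=True).as_matrix().round(3))"
```

```text
[[-0.938  0.345  0.   ]
 [ 0.345  0.938 -0.   ]
 [-0.    -0.    -1.   ]]
```

The scene view shows the meter at about (210,142), left of the drawers, and the plaque at the right with blue (354,260), orange (373,270) and white (393,281). The eraser is at (281,284) and the clip at (404,244). In the side view the meter and stand are at (254,272), the mouse at (163,260) and the tape at (318,257). I'm moving the wrist camera above the meter.

Request:
play_rows --commands '[{"x": -3.8,"y": -2.7,"z": -0.3,"wz": -2},{"x": -7.6,"y": -5.4,"z": -0.6,"wz": -4},{"x": -11.4,"y": -8.1,"z": -0.9,"wz": -6},{"x": -15.2,"y": -10.8,"z": -1.2,"wz": -8},{"x": -19,"y": -13.5,"z": -1.5,"wz": -10},{"x": -22.8,"y": -16.2,"z": -1.8,"wz": -12},{"x": -26.6,"y": -18.9,"z": -2.1,"wz": -14},{"x": -30.4,"y": -21.6,"z": -2.4,"wz": -16},{"x": -34.2,"y": -24.3,"z": -2.7,"wz": -18},{"x": -37.7,"y": -26.6,"z": -3,"wz": -20.2},{"x": -37.7,"y": -26.6,"z": -3,"wz": -20.2},{"x": -37.7,"y": -26.6,"z": -3,"wz": -20.2}]'

```text
$.commands[0]: bad value
```

```bash
cat > b.py <<'E'
from h import *
np.set_printoptions(precision=1,suppress=True)
st=sensors.get_state(); print(st["time"],st["ee_pos"],R.from_quat(st["ee_rot"],scalar_first=True).as_matrix().round(3).tolist())
s=eyes.snapshot("wrist"); d=eyes.snapshot("side"); save(s,"w1")
print(ray(s,(s["cx"],s["cy"])))
for sn,n in ((s,"w"),(d,"d")):
  for t,z in (("meter",110),("stand",32)):
    for r in nets.regions_of(sn,t)[:1]:
        m=r["pixels"].astype(np.uint8); c=max(cv2.findContours(m,0,2)[0],key=cv2.contourArea)
        print(n,t,r["p"],np.array(r["uv"]),m.sum(),cv2.minAreaRect(c),at(sn,r["uv"],z))
E
python3 b.py
```

```text
1.65 [250.5 680.4 302.7] [[-0.938, 0.345, 0.0], [0.345, 0.938, -0.0], [-0.0, -0.0, -1.0]]
(array([175.2, 708.2, 384.9]), array([ 0.3, -0.1, -1. ]))
d meter 0.91 [251.3 266.9] 692 ((251.5, 267.5), (33.0, 21.0), 90.0) [515.5 325.5 110. ]
d stand 0.83 [254.  290.3] 1162 ((252.55865478515625, 283.7034606933594), (41.024471282958984, 39.695743560791016), 85.2363510131836) [511.  328.8  32. ]
```

View pics/w1.png

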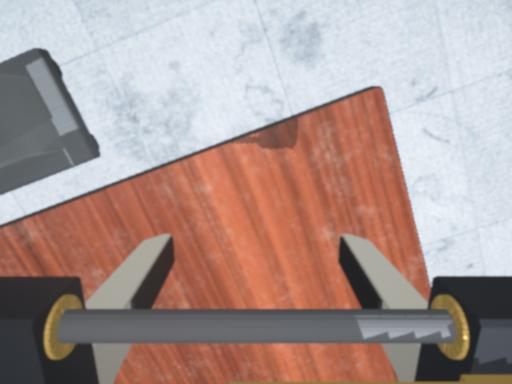

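The wrist view shows only the table edge because the move was refused, so every key is probably required in each row.

Request:
play_rows --commands '[{"wx": 0,"wy": 0,"wz": -4,"x": -7.6,"y": -5.4,"z": -0.6,"fingers": 1},{"wx": 0,"wy": 0,"wz": -8,"x": -15.2,"y": -10.8,"z": -1.2,"fingers": 1},{"wx": 0,"wy": 0,"wz": -12,"x": -22.8,"y": -16.2,"z": -1.8,"fingers": 1},{"wx": 0,"wy": 0,"wz": -16,"x": -30.4,"y": -21.6,"z": -2.4,"fingers": 1},{"wx": 0,"wy": 0,"wz": -20.2,"x": -37.7,"y": -26.6,"z": -3,"fingers": 1},{"wx": 0,"wy": 0,"wz": -20.2,"x": -37.7,"y": -26.6,"z": -3,"fingers": 1},{"wx": 0,"wy": 0,"wz": -20.2,"x": -37.7,"y": -26.6,"z": -3,"fingers": 1},{"wx": 0,"wy": 0,"wz": -20.2,"x": -37.7,"y": -26.6,"z": -3,"fingers": 1},{"wx": 0,"wy": 0,"wz": -20.2,"x": -37.7,"y": -26.6,"z": -3,"fingers": 1},{"wx": 0,"wy": 0,"wz": -20.2,"x": -37.7,"y": -26.6,"z": -3,"fingers": 1},{"wx": 0,"wy": 0,"wz": -20.2,"x": -37.7,"y": -26.6,"z": -3,"fingers": 1},{"wx": 0,"wy": 0,"wz": -20.2,"x": -37.7,"y": -26.6,"z": -3,"fingers": 1}]'

```text
time: 3.15
ee_pos: [511.7, 301.6, 332.7]
ee_rot: [-0.0, -0.0, 1.0, 0.0]
ft_force: [0.5, 0.5, 0.0]
gripper_width: 92.8
finger_force: 0.0
```

```bash
python3 b.py
```

```text
3.15 [511.7 301.6 332.7] [[-1.0, -0.001, -0.0], [-0.001, 1.0, 0.001], [0.0, 0.001, -1.0]]
(array([431.4, 301.3, 415. ]), array([ 0.3,  0. , -1. ]))
w meter 0.55 [254.1 182.1] 1660 ((255.5057373046875, 183.53756713867188), (54.43647384643555, 32.92038345336914), 81.25383758544922) [509.5 299.5 110. ]
w stand 0.79 [257.4 157.6] 3493 ((255.689453125, 171.09658813476562), (72.29125213623047, 71.6484375), 81.46923065185547) [499.4 302.9  32. ]
d meter 0.68 [252.5 267.7] 699 ((252.0, 268.0), (32.0, 22.0), 90.0) [513.  327.3 110. ]
d stand 0.77 [253.6 289.5] 1146 ((252.54690551757812, 283.81805419921875), (41.03410720825195, 39.33237838745117), 84.47245788574219) [512.  326.9  32. ]
```

View pics/w1.png

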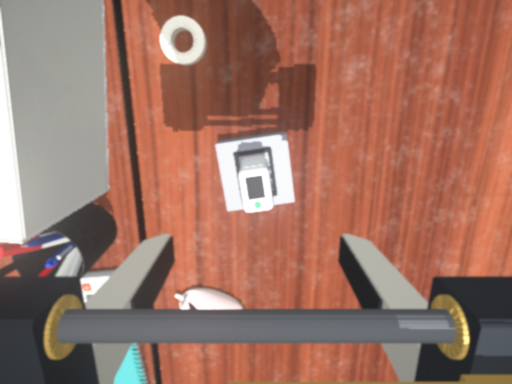

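The wrist view shows the meter at (255,183) in its stand at (256,171), turned about 8.5°, with the tape at (183,40) and the mouse at (212,298). I'm fitting the pose by silhouette.

```bash
cat > fit.py <<'E'
from h import *
from scipy.optimize import minimize
np.set_printoptions(precision=2,suppress=True)
def box(x,y,yaw,sx,sy,z0,z1):
    p=np.array([[a*sx/2,b*sy/2,z] for a in(-1,1) for b in(-1,1) for z in(z0,z1)])
    c,s_=np.cos(yaw),np.sin(yaw); return np.c_[x+c*p[:,0]-s_*p[:,1],y+s_*p[:,0]+c*p[:,1],p[:,2]]
def sil(s,boxes,k=4):
    m=np.zeros((384*k,512*k),np.uint8)
    for b in boxes:
        q=cv2.convexHull(((proj(s,b)+.5)*k-.5).astype(np.float32)); cv2.fillConvexPoly(m,np.round(q*16).astype(np.int32),1,shift=4)
    return cv2.resize(m*255,(512,384),interpolation=cv2.INTER_AREA)/255.
def fit(obs,mk,p0,st):
    def c(p): return sum(1-np.minimum(sil(s,mk(p)),m).sum()/np.maximum(sil(s,mk(p)),m).sum() for s,m in obs)
    P=np.array([p0]+[np.array(p0)+np.eye(len(p0))[i]*st[i] for i in range(len(p0))])
    r=minimize(c,p0,method="Nelder-Mead",options=dict(initial_simplex=P,xatol=.05,fatol=1e-5,maxiter=400)); return r.x,r.fun/len(obs)
def msk(s,t):
    r=nets.regions_of(s,t); return r[0]["pixels"].astype(float)
stm=lambda p:[box(p[0],p[1],p[2]/57.3,84,84,0,32),box(p[0],p[1],p[2]/57.3,44,30,32,110)]
E
cat > c.py <<'E'
from fit import *
w=eyes.snapshot("wrist"); d=eyes.snapshot("side"); 
o=[]
for s in (w,d):
    o.append((s,np.maximum(msk(s,"meter"),msk(s,"stand"))))
print("w",fit(o[:1],stm,[510,300,8],[8,8,6])); print("d",fit(o[1:],stm,[510,300,8],[8,8,6])); p,f=fit(o,stm,[510,300,8],[8,8,6]); print("both",p,f)
mm=[(s,msk(s,"meter")) for s in (w,d)]
print("meter4",fit(mm,lambda q:[box(q[0],q[1],q[2]/57.3,44,30,q[3],q[3]+78)],[p[0],p[1],p[2],36],[4,4,4,6]))
im=w["image"][:,:,::-1].copy(); big=cv2.resize(im[110:240,180:330],None,fx=5,fy=5,interpolation=cv2.INTER_CUBIC)
for b in stm(p):
    for u,v in proj(w,b): cv2.circle(big,(int((u-180+.5)*5),int((v-110+.5)*5)),3,(0,0,255),-1)
im2=d["image"][:,:,::-1].copy(); b2=cv2.resize(im2[240:320,215:295],None,fx=6,fy=6,interpolation=cv2.INTER_CUBIC)
b2=cv2.resize(im2[240:320,220:290],None,fx=6,fy=6,interpolation=cv2.INTER_CUBIC)[:,:]
for b in stm(p):
    for u,v in proj(d,b): cv2.circle(b2,(int((u-220+.5)*6),int((v-240+.5)*6)),3,(0,0,255),-1)
h=480; out=np.hstack([cv2.resize(big,(int(750*420/650),420)),cv2.resize(b2,(int(420*420/480),420))])[:,:800]; cv2.imwrite("pics/c1.png",out)
E
python3 c.py
```

```text
Traceback (most recent call last):
  File "c.py", line 5, in <module>
    o.append((s,np.maximum(msk(s,"meter"),msk(s,"stand"))))
                                          ~~~^^^^^^^^^^^
  File "fit.py", line 17, in msk
    r=nets.regions_of(s,t); return r[0]["pixels"].astype(float)
                                   ~^^^
IndexError: list index out of range
```

```bash
cat >> fit.py <<'E'
def look(cam,*ts):
    for _ in range(5):
        s=eyes.snapshot(cam); r=[nets.regions_of(s,t) for t in ts]
        if all(r): return (s,*[q[0]["pixels"].astype(float) for q in r])
    raise SystemExit("not seen "+cam)
E
python3 - <<'E'
t=open('c.py').read()
a=t.index('w=eyes'); b=t.index('print("w"')
t=t[:a]+'''w,m1,s1=look("wrist","meter","stand"); d,m2,s2=look("side","meter","stand")
o=[(w,np.maximum(m1,s1)),(d,np.maximum(m2,s2))]
'''+t[b:]
t=t.replace('[(s,msk(s,"meter")) for s in (w,d)]','[(w,m1),(d,m2)]')
open('c.py','w').write(t)
E
python3 c.py
```

```text
w (array([518.27, 301.35,   8.33]), np.float64(0.032707241902486195))
d (array([516.79, 300.92,   9.05]), np.float64(0.04953700358215729))
both [517.49 301.14   8.26] 0.04487204923605281
meter4 (array([516.72, 301.32,   9.35,  31.59]), np.float64(0.08080428339697959))
```

View pics/c1.png

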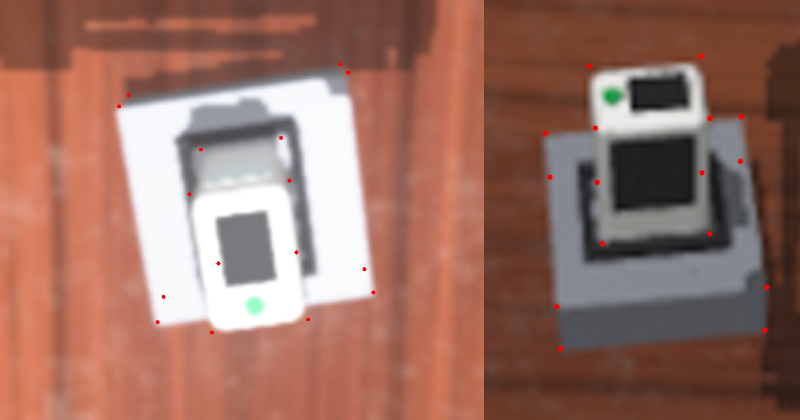

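The fit agrees across both views at (517.5, 301.2), yaw 8.5°, and the independently fitted origin height is 31.6 mm against 32 expected. The overlay corners match the picture, so I'm descending to grip.

Request:
play_rows --commands '[{"wx": 0,"wy": 0,"wz": -4,"x": -0.3,"y": 0,"z": 3,"fingers": 1},{"wx": 0,"wy": 0,"wz": -8.4,"x": -0.6,"y": 0,"z": 6,"fingers": 1},{"wx": 0,"wy": 0,"wz": -8.4,"x": -0.6,"y": 0,"z": 10,"fingers": 1},{"wx": 0,"wy": 0,"wz": -8.4,"x": -0.6,"y": 0,"z": 14,"fingers": 1},{"wx": 0,"wy": 0,"wz": -8.4,"x": -0.6,"y": 0,"z": 17,"fingers": 1},{"wx": 0,"wy": 0,"wz": -8.4,"x": -0.6,"y": 0,"z": 18.8,"fingers": 1},{"wx": 0,"wy": 0,"wz": -8.4,"x": -0.6,"y": 0,"z": 18.8,"fingers": 1},{"wx": 0,"wy": 0,"wz": -8.4,"x": -0.6,"y": 0,"z": 18.8,"fingers": 0.5},{"wx": 0,"wy": 0,"wz": -8.4,"x": -0.6,"y": 0,"z": 18.8,"fingers": 0.4},{"wx": 0,"wy": 0,"wz": -8.4,"x": -0.6,"y": 0,"z": 18.8,"fingers": 0.2},{"wx": 0,"wy": 0,"wz": -8.4,"x": -0.6,"y": 0,"z": 18.8,"fingers": 0},{"wx": 0,"wy": 0,"wz": -8.4,"x": -0.6,"y": 0,"z": 18.8,"fingers": 0}]'

```text
time: 5.15
ee_pos: [518.6, 300.5, 145.4]
ee_rot: [0.0, -0.073, 0.997, 0.0]
ft_force: [0.0, -0.1, -0.8]
gripper_width: 57.7
finger_force: 0.0
```

```bash
cat > st.py <<'E'
from h import *
np.set_printoptions(precision=2,suppress=True)
st=sensors.get_state()
Rm=R.from_quat(st["ee_rot"],scalar_first=True).as_matrix()
print(st["time"],st["ee_pos"],"ydir deg",np.degrees(np.arctan2(-Rm[0,1],Rm[1,1])),"z",Rm[:,2],st["gripper_width"],st["finger_force"],st["ft_force"])
E
python3 st.py
python3 - <<'E'
from fit import *
# plaque from scene+side: tile centres
s=eyes.snapshot("scene");d=eyes.snapshot("side")
for q in (s,d):
  for t in ("tile_white","tile_orange","tile_blue"):
    for r in nets.regions_of(q,t)[:1]: print(t,r["p"],np.array(r["uv"]),at(q,r["uv"],12))
o=[(q,r[0]["pixels"].astype(float)) for q in (s,d) if (r:=nets.regions_of(q,"plaque"))]
for oo in (o[:1],o): print(fit(oo,lambda p:[box(p[0],p[1],p[2]/57.3,66,164,0,8)],[560,-335,10],[8,8,8]))
E
```

```text
5.15 [518.59 300.55 145.4 ] ydir deg 8.38291797010676 z [ 0.  0. -1.] 57.674975157419134 0.0 [ 0.01 -0.09 -0.75]
tile_white 0.59 [391.  277.1] [ 578.08 -379.98   12.  ]
tile_orange 0.42 [375.5 267.8] [ 571.7  -339.78   12.  ]
tile_blue 0.69 [352.5 259.4] [ 548.25 -288.49   12.  ]
(array([ 560., -335.,   10.]), np.float64(nan))
(array([ 560., -335.,   10.]), np.float64(nan))fit.py:15: RuntimeWarning: invalid value encountered in scalar divide
  r=minimize(c,p0,method="Nelder-Mead",options=dict(initial_simplex=P,xatol=.05,fatol=1e-5,maxiter=400)); return r.x,r.fun/len(obs)
```

Request:
play_rows --commands '[{"wx": 0,"wy": 0,"wz": 0,"x": 0,"y": 0,"z": 0,"fingers": 0},{"wx": 0,"wy": 0,"wz": 0,"x": 0,"y": 0,"z": 0,"fingers": 0},{"wx": 0,"wy": 0,"wz": 0,"x": 0,"y": 0,"z": 0,"fingers": 0},{"wx": 0,"wy": 0,"wz": 0,"x": 0,"y": 0,"z": 0,"fingers": 0},{"wx": 0,"wy": 0,"wz": 0,"x": 0,"y": 0,"z": 0,"fingers": 0},{"wx": 0,"wy": 0,"wz": 0,"x": 0,"y": 0,"z": 0,"fingers": 0},{"wx": 0,"wy": 0,"wz": 0,"x": 0,"y": 0,"z": 0,"fingers": 0},{"wx": 0,"wy": 0,"wz": 0,"x": 0,"y": 0,"z": 0,"fingers": 0}]'

```text
time: 6.45
ee_pos: [518.4, 300.5, 144.7]
ee_rot: [0.0, -0.073, 0.997, 0.0]
ft_force: [-0.8, 1.2, 0.3]
gripper_width: 31.9
finger_force: 30.0
```

Gripped at 31.9 mm with 30 N. I'm lifting straight up.

Request:
play_rows --commands '[{"wx": 0,"wy": 0,"wz": 0,"x": 0,"y": 0,"z": -1,"fingers": 0},{"wx": 0,"wy": 0,"wz": 0,"x": 0,"y": 0,"z": -2.5,"fingers": 0},{"wx": 0,"wy": 0,"wz": 0,"x": 0,"y": 0,"z": -5,"fingers": 0},{"wx": 0,"wy": 0,"wz": 0,"x": 0,"y": 0,"z": -8,"fingers": 0},{"wx": 0,"wy": 0,"wz": 0,"x": 0,"y": 0,"z": -12,"fingers": 0},{"wx": 0,"wy": 0,"wz": 0,"x": 0,"y": 0,"z": -16,"fingers": 0},{"wx": 0,"wy": 0,"wz": 0,"x": 0,"y": 0,"z": -20,"fingers": 0},{"wx": 0,"wy": 0,"wz": 0,"x": 0,"y": 0,"z": -24,"fingers": 0},{"wx": 0,"wy": 0,"wz": 0,"x": 0,"y": 0,"z": -27,"fingers": 0},{"wx": 0,"wy": 0,"wz": 0,"x": 0,"y": 0,"z": -28,"fingers": 0},{"wx": 0,"wy": 0,"wz": 0,"x": 0,"y": 0,"z": -28,"fingers": 0},{"wx": 0,"wy": 0,"wz": 0,"x": 0,"y": 0,"z": -28,"fingers": 0}]'

```text
time: 7.65
ee_pos: [517.8, 300.0, 423.2]
ee_rot: [-0.001, -0.073, 0.997, -0.001]
ft_force: [-0.6, 0.0, -1.8]
gripper_width: 31.5
finger_force: 30.0
```

```bash
python3 st.py
python3 - <<'E'
from fit import *
d,m=look("side","meter"); st=sensors.get_state(); e=st["ee_pos"]
print(fit([(d,m)],lambda q:[box(q[0],q[1],q[2]/57.3,44,30,q[3],q[3]+78)],[e[0],e[1],8.4,e[2]-113],[4,4,4,6]))
E
```

```text
7.65 [517.85 300.   423.18] ydir deg 8.38559329253518 z [-0. -0. -1.] 31.51208205916196 29.99742865562439 [-0.58  0.01 -1.81]
(array([528.76,  91.18,  35.86, 100.73]), np.float64(0.4986540119971604))
```

The force change of −1.8 N matches the meter's weight. I'm crossing above the drawers with the nose at about 285 mm.

Request:
play_rows --commands '[{"wx": 0,"wy": 0,"wz": 0,"x": 0,"y": -2,"z": 0,"fingers": 0},{"wx": 0,"wy": 0,"wz": 0,"x": 0.1,"y": -6,"z": 0,"fingers": 0},{"wx": 0,"wy": 0,"wz": 0,"x": 0.2,"y": -10,"z": 0,"fingers": 0},{"wx": 0,"wy": 0,"wz": 0,"x": 0.3,"y": -14.5,"z": 0,"fingers": 0},{"wx": 0,"wy": 0,"wz": 0,"x": 0.3,"y": -19,"z": 0,"fingers": 0},{"wx": 0,"wy": 0,"wz": 0,"x": 0.4,"y": -23.5,"z": 0,"fingers": 0},{"wx": 0,"wy": 0,"wz": 0,"x": 0.5,"y": -28,"z": 0,"fingers": 0},{"wx": 0,"wy": 0,"wz": 0,"x": 0.6,"y": -32.5,"z": 0,"fingers": 0},{"wx": 0,"wy": 0,"wz": 0,"x": 0.7,"y": -37,"z": 0,"fingers": 0},{"wx": 0,"wy": 0,"wz": 0,"x": 0.8,"y": -41,"z": 0,"fingers": 0},{"wx": 0,"wy": 0,"wz": 0,"x": 0.9,"y": -45,"z": 0,"fingers": 0},{"wx": 0,"wy": 0,"wz": 0,"x": 0.9,"y": -48,"z": 0,"fingers": 0}]'

```text
time: 8.95
ee_pos: [579.0, -178.6, 423.0]
ee_rot: [-0.001, -0.072, 0.997, -0.0]
ft_force: [0.1, -0.3, -2.7]
gripper_width: 31.7
finger_force: 30.0
```

Request:
play_rows --commands '[{"wx": 0,"wy": 0,"wz": 0,"x": 0,"y": -4,"z": 0,"fingers": 0},{"wx": 0,"wy": 0,"wz": 0,"x": 0.1,"y": -8,"z": 0,"fingers": 0},{"wx": 0,"wy": 0,"wz": 0,"x": 0.2,"y": -12,"z": 0,"fingers": 0},{"wx": 0,"wy": 0,"wz": 0,"x": 0.3,"y": -15,"z": 0,"fingers": 0},{"wx": 0,"wy": 0,"wz": 0,"x": 0.3,"y": -16,"z": 0,"fingers": 0},{"wx": 0,"wy": 0,"wz": 0,"x": 0.3,"y": -16,"z": 0,"fingers": 0},{"wx": 0,"wy": 0,"wz": 0,"x": 0.3,"y": -16,"z": 0,"fingers": 0},{"wx": 0,"wy": 0,"wz": 0,"x": 0.3,"y": -16,"z": 0,"fingers": 0}]'

```text
time: 9.75
ee_pos: [600.2, -332.4, 424.5]
ee_rot: [-0.0, -0.074, 0.997, 0.001]
ft_force: [0.5, 1.2, -1.4]
gripper_width: 32.1
finger_force: 30.0
```

```bash
python3 st.py
cat > p.py <<'E'
from fit import *
o=[]
for cam in ("wrist","scene"):
    q=eyes.snapshot(cam)
    if cam=="wrist": save(q,"w2")
    for t in ("tile_white","tile_orange","tile_blue","meter"):
        for r in nets.regions_of(q,t)[:1]: print(cam,t,r["p"],np.array(r["uv"]),r["pixels"].sum(),at(q,r["uv"],12))
    r=nets.regions_of(q,"plaque")
    if r: 
        m=r[0]["pixels"]
        for t in ("tile_white","tile_orange","tile_blue"):
            for k in nets.regions_of(q,t)[:1]: m=m|k["pixels"]
        o.append((q,m.astype(float))); print(cam,"plaque",fit(o[-1:],lambda p:[box(p[0],p[1],p[2]/57.3,66,164,0,8)],[565,-335,15],[8,8,8]))
if len(o)>1: print(fit(o,lambda p:[box(p[0],p[1],p[2]/57.3,66,164,p[3],p[3]+8)],[565,-335,15,0],[8,8,8,5]))
E
python3 p.py
```

```text
9.75 [ 600.24 -332.43  424.47] ydir deg 8.517064253416178 z [-0.  0. -1.] 32.09948424430462 29.997470676898956 [ 0.52  1.25 -1.36]
wrist tile_white 0.95 [225.4 133.1] 395 [ 577.82 -382.89   12.  ]
wrist tile_orange 0.82 [256.  129.2] 400 [ 565.21 -338.16   12.  ]
wrist tile_blue 0.59 [291.2 128. ] 358 [ 555.56 -286.21   12.  ]
wrist meter 0.55 [255.1 258. ] 7338 [ 777.59 -307.58   12.  ]
wrist plaque (array([ 567.43, -337.51,   13.12]), np.float64(0.05215923456841964))
scene tile_blue 0.63 [351.3 259.8] 127 [ 544.96 -287.61   12.  ]
scene meter 0.96 [411.5 141.7] 889 [1133.2   -35.62   12.  ]
scene plaque (array([ 563.77, -338.87,   11.83]), np.float64(0.19788117546848383))
(array([ 567.69, -337.05,   12.64,   -5.26]), np.float64(0.12051599427496629))
```

View pics/w2.png

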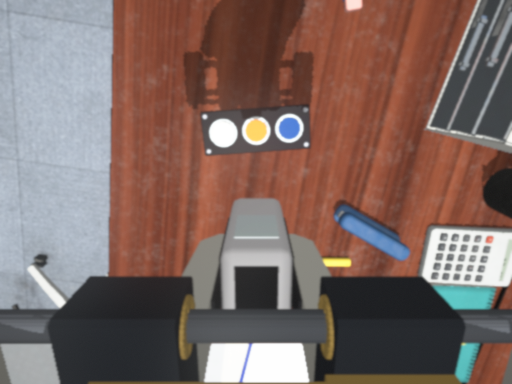

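The wrist view shows the tiles at white (223,132), orange (256,130) and blue (289,128), with the meter upright in the gripper and its box around (256,250). I'm refining the tile centres by segmentation and checking how the meter sits in the scene view.

```bash
cat > t.py <<'E'
from fit import *
q=eyes.snapshot("wrist"); im=q["image"]
hint=dict(white=(578,-385,12),orange=(567,-337.5,12),blue=(556,-289,12))
for t,h in hint.items():
    u,v=np.round(proj(q,h)[0]).astype(int); a=im[v-40:v+41,u-40:u+41]
    m=(a.max(2)>110).astype(np.uint8); n,l,s,c=cv2.connectedComponentsWithStats(m)
    k=l[40,40]; uv=c[k]+[u-40,v-40]; print(t,uv,s[k],at(q,uv,12))
m,mm=look("scene","meter"); e=sensors.get_state()["ee_pos"]
print(fit([(m,mm)],lambda q:[box(q[0],q[1],8.5/57.3,44,30,q[2],q[2]+78)],[e[0],e[1],e[2]-113],[4,4,6]))
E
python3 t.py
```

```text
white [224.48 133.07] [ 24  25  30  31 735] [ 577.64 -386.74   12.  ]
orange [257.3  130.67] [ 24  25  31  30 728] [ 566.83 -338.32   12.  ]
blue [290.31 128.09] [ 25  25  30  31 729] [ 555.75 -289.88   12.  ]
(array([ 639.84, -311.5 ,  284.15]), np.float64(0.18255754847142536))
```

Request:
play_rows --commands '[{"wx": 0,"wy": 0,"wz": 0,"x": 1.5,"y": -2.5,"z": 0,"fingers": 0},{"wx": 0,"wy": 0,"wz": 0,"x": 3,"y": -5,"z": 2,"fingers": 0},{"wx": 0,"wy": 0,"wz": 0,"x": 3,"y": -5,"z": 6,"fingers": 0},{"wx": 0,"wy": 0,"wz": 0,"x": 3,"y": -5,"z": 10,"fingers": 0},{"wx": 0,"wy": 0,"wz": 0,"x": 3,"y": -5,"z": 14,"fingers": 0},{"wx": 0,"wy": 0,"wz": 0,"x": 3,"y": -5,"z": 18,"fingers": 0},{"wx": 0,"wy": 0,"wz": 0,"x": 3,"y": -5,"z": 21,"fingers": 0},{"wx": 0,"wy": 0,"wz": 0,"x": 3,"y": -5,"z": 22.4,"fingers": 0},{"wx": 0,"wy": 0,"wz": 0,"x": 3,"y": -5,"z": 22.4,"fingers": 0},{"wx": 0,"wy": 0,"wz": 0,"x": 3,"y": -5,"z": 22.4,"fingers": 0}]'

```text
time: 11.8
ee_pos: [578.1, -388.7, 201.9]
ee_rot: [0.001, -0.073, 0.997, -0.0]
ft_force: [0.9, 0.5, -1.5]
gripper_width: 32.1
finger_force: 30.0
```

```bash
python3 st.py
python3 - <<'E'
from fit import *
q=eyes.snapshot("wrist"); save(q,"w3")
e=sensors.get_state()["ee_pos"]
for t,h in dict(white=(577.7,-386.7,12),blue=(555.8,-289.8,12),tip=(e[0],e[1],e[2]-138)).items(): print(t,proj(q,h))
for t in ("tile_white","tile_blue","tile_orange"):
    for r in nets.regions_of(q,t)[:1]: print(t,r["p"],np.array(r["uv"]),at(q,r["uv"],12))
im=cv2.imread("pics/w3.png")
for h in ((577.7,-386.7,12),(555.8,-289.8,12),(e[0],e[1],e[2]-138)):
    u,v=np.round(proj(q,h)[0]).astype(int); cv2.drawMarker(im,(int(u),int(v)),(0,0,255),0,9)
cv2.imwrite("pics/w3.png",im)
E
```

```text
11.8 [ 578.08 -388.72  201.91] ydir deg 8.381411546213378 z [ 0. -0. -1.] 32.05945822872942 29.997410774230957 [ 0.87  0.45 -1.52]
white [[259.29 193.47]]
blue [[373.37 185.38]]
tip [[256.75 214.44]]
tile_white 0.77 [262.7 187.3] [ 571.72 -384.6    12.  ]
tile_blue 0.62 [374.5 185.3] [ 555.59 -288.85   12.  ]
tile_orange 0.96 [317.3 189.3] [ 566.47 -337.24   12.  ]
```

View pics/w3.png

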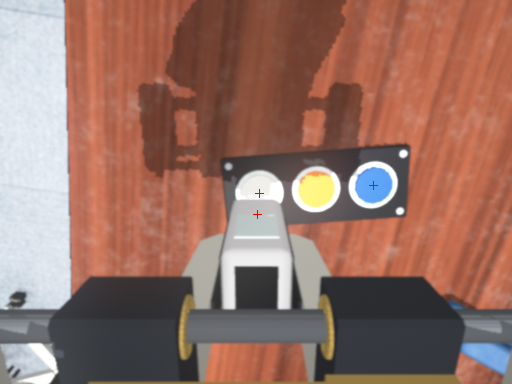

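The projected white and blue centres land on their tiles at (259,193) and (373,185). I'm lowering to just above the white tile.

Request:
play_rows --commands '[{"wx": 0,"wy": 0,"wz": 0,"x": 0,"y": 0.2,"z": 1.5,"fingers": 0},{"wx": 0,"wy": 0,"wz": 0,"x": 0,"y": 0.2,"z": 3,"fingers": 0},{"wx": 0,"wy": 0,"wz": 0,"x": 0,"y": 0.2,"z": 4.2,"fingers": 0},{"wx": 0,"wy": 0,"wz": 0,"x": 0,"y": 0.2,"z": 4.7,"fingers": 0},{"wx": 0,"wy": 0,"wz": 0,"x": 0,"y": 0.2,"z": 4.7,"fingers": 0},{"wx": 0,"wy": 0,"wz": 0,"x": 0,"y": 0.2,"z": 4.7,"fingers": 0},{"wx": 0,"wy": 0,"wz": 0,"x": 0,"y": 0.2,"z": 4.7,"fingers": 0}]'

```text
time: 12.7
ee_pos: [577.4, -386.5, 154.2]
ee_rot: [0.0, -0.073, 0.997, -0.0]
ft_force: [1.3, 0.6, -1.7]
gripper_width: 31.8
finger_force: 30.0
```

```bash
for i in 1 2 3; do python3 st.py; python3 -c "from h import *;eyes.snapshot('side')"; done; python3 -c "
from h import *
q=eyes.snapshot('scene');im=q['image'][230:310,320:440,::-1];cv2.imwrite('pics/z.png',cv2.resize(im,None,fx=6,fy=6,interpolation=2))"
```

```text
12.7 [ 577.44 -386.52  154.21] ydir deg 8.381487365213149 z [ 0. -0. -1.] 31.812550909514222 29.997459948062897 [ 1.29  0.62 -1.7 ]
12.75 [ 577.45 -386.51  154.3 ] ydir deg 8.384518359280891 z [ 0. -0. -1.] 31.722441861488456 29.997427761554718 [ 0.26  0.34 -0.86]
12.8 [ 577.42 -386.46  154.29] ydir deg 8.383751574770127 z [ 0. -0. -1.] 31.86044363226412 29.997294545173645 [-0.21  0.09 -1.03]
```

View pics/z.png

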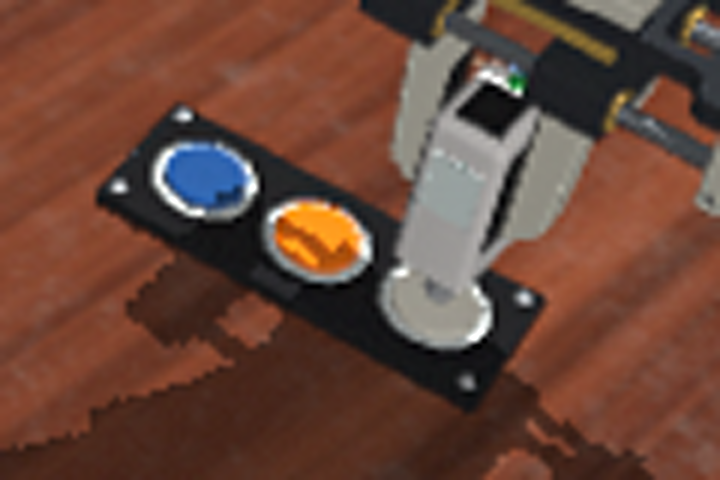

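The nose is at crop position (437,290), just above the white tile and close to its centre. I'm pressing about 3 mm beyond contact and holding for a second.

Request:
play_rows --commands '[{"wx": 0,"wy": 0,"wz": 0,"x": 0,"y": 0,"z": 0.3,"fingers": 0},{"wx": 0,"wy": 0,"wz": 0,"x": 0,"y": 0,"z": 0.6,"fingers": 0},{"wx": 0,"wy": 0,"wz": 0,"x": 0,"y": 0,"z": 0.75,"fingers": 0},{"wx": 0,"wy": 0,"wz": 0,"x": 0,"y": 0,"z": 0.75,"fingers": 0},{"wx": 0,"wy": 0,"wz": 0,"x": 0,"y": 0,"z": 0.75,"fingers": 0}]'

```text
time: 13.4
ee_pos: [577.4, -386.4, 146.4]
ee_rot: [0.0, -0.073, 0.997, -0.0]
ft_force: [-0.1, 0.1, 1.0]
gripper_width: 31.8
finger_force: 30.0
```

```bash
for i in 1 2 3; do python3 st.py; python3 -c "from h import *;eyes.snapshot('side')"; done
```

```text
13.4 [ 577.4  -386.41  146.43] ydir deg 8.388031665591267 z [ 0. -0. -1.] 31.761293827601637 29.998227953910828 [-0.14  0.14  0.98]
13.45 [ 577.36 -386.43  146.42] ydir deg 8.383264262466227 z [ 0. -0. -1.] 31.778035438010015 29.998336136341095 [-0.14  0.5   1.27]
13.5 [ 577.38 -386.42  146.48] ydir deg 8.385955915161507 z [ 0. -0. -1.] 31.76016873304715 29.99821811914444 [ 0.77 -0.36  1.2 ]
```

The contact force is about 2.7 N, so the nose is in by roughly 3.4 mm. I'm holding out the second, then lifting.

Request:
play_rows --commands '[{"wx": 0,"wy": 0,"wz": 0,"x": 0,"y": 0,"z": 0,"fingers": 0},{"wx": 0,"wy": 0,"wz": 0,"x": 0,"y": 0,"z": 0,"fingers": 0},{"wx": 0,"wy": 0,"wz": 0,"x": 0,"y": 0,"z": 0,"fingers": 0},{"wx": 0,"wy": 0,"wz": 0,"x": 0,"y": 0,"z": 0,"fingers": 0},{"wx": 0,"wy": 0,"wz": 0,"x": 0,"y": 0,"z": 0,"fingers": 0},{"wx": 0,"wy": 0,"wz": 0,"x": 0,"y": 0,"z": 0,"fingers": 0},{"wx": 0,"wy": 0,"wz": 0,"x": 0,"y": 0,"z": 0,"fingers": 0},{"wx": 0,"wy": 0,"wz": 0,"x": 0,"y": 0,"z": -0.5,"fingers": 0},{"wx": 0,"wy": 0,"wz": 0,"x": 0,"y": 0,"z": -2,"fingers": 0},{"wx": 0,"wy": 0,"wz": 0,"x": 0,"y": 0,"z": -4,"fingers": 0},{"wx": 0,"wy": 0,"wz": 0,"x": 0,"y": 0,"z": -5,"fingers": 0},{"wx": 0,"wy": 0,"wz": 0,"x": 0,"y": 0,"z": -5,"fingers": 0}]'

```text
time: 14.75
ee_pos: [577.6, -386.6, 198.4]
ee_rot: [0.001, -0.073, 0.997, -0.001]
ft_force: [-0.9, -0.2, -2.2]
gripper_width: 31.9
finger_force: 30.0
```

Request:
play_rows --commands '[{"wx": 0,"wy": 0,"wz": 0,"x": 0.2,"y": 2.5,"z": 0,"fingers": 0},{"wx": 0,"wy": 0,"wz": 0,"x": 0.4,"y": 5.5,"z": 0,"fingers": 0},{"wx": 0,"wy": 0,"wz": 0,"x": 0.6,"y": 8.5,"z": 0,"fingers": 0},{"wx": 0,"wy": 0,"wz": 0,"x": 0.7,"y": 9.9,"z": 0,"fingers": 0},{"wx": 0,"wy": 0,"wz": 0,"x": 0.7,"y": 9.9,"z": 0,"fingers": 0},{"wx": 0,"wy": 0,"wz": 0,"x": 0.7,"y": 9.9,"z": 1.5,"fingers": 0},{"wx": 0,"wy": 0,"wz": 0,"x": 0.7,"y": 9.9,"z": 3,"fingers": 0},{"wx": 0,"wy": 0,"wz": 0,"x": 0.7,"y": 9.9,"z": 4,"fingers": 0},{"wx": 0,"wy": 0,"wz": 0,"x": 0.7,"y": 9.9,"z": 4.2,"fingers": 0},{"wx": 0,"wy": 0,"wz": 0,"x": 0.7,"y": 9.9,"z": 4.2,"fingers": 0},{"wx": 0,"wy": 0,"wz": 0,"x": 0.7,"y": 9.9,"z": 4.2,"fingers": 0}]'

```text
time: 15.85
ee_pos: [555.9, -289.7, 154.2]
ee_rot: [0.0, -0.073, 0.997, -0.0]
ft_force: [-0.7, -0.3, -1.4]
gripper_width: 32.2
finger_force: 30.0
```

```bash
python3 -c "
from h import *
q=eyes.snapshot('scene');im=q['image'][230:310,320:440,::-1];cv2.imwrite('pics/z2.png',cv2.resize(im,None,fx=6,fy=6,interpolation=2))"; python3 st.py
```

```text
15.9 [ 555.99 -289.68  154.53] ydir deg 8.37250405197075 z [ 0. -0. -1.] 31.99394942617658 29.997325837612152 [-0.11  0.25 -1.94]
```

View pics/z2.png

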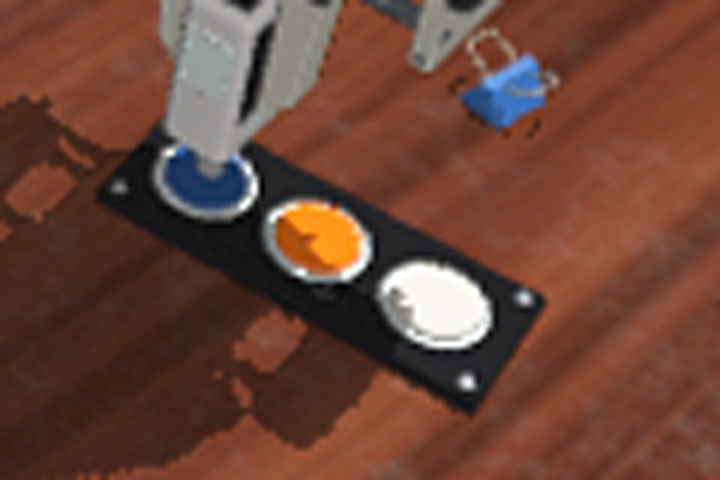

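The nose is at crop position (210,172), just above the blue tile's centre, and the clip at (505,90) is undisturbed. I'm pressing, holding for a second and lifting.

Request:
play_rows --commands '[{"wx": 0,"wy": 0,"wz": 0,"x": 0,"y": 0,"z": 0.3,"fingers": 0},{"wx": 0,"wy": 0,"wz": 0,"x": 0,"y": 0,"z": 0.6,"fingers": 0},{"wx": 0,"wy": 0,"wz": 0,"x": 0,"y": 0,"z": 0.75,"fingers": 0},{"wx": 0,"wy": 0,"wz": 0,"x": 0,"y": 0,"z": 0.75,"fingers": 0},{"wx": 0,"wy": 0,"wz": 0,"x": 0,"y": 0,"z": 0.75,"fingers": 0}]'

```text
time: 16.4
ee_pos: [556.1, -289.5, 147.0]
ee_rot: [0.0, -0.073, 0.997, -0.0]
ft_force: [0.2, -0.1, 1.4]
gripper_width: 31.6
finger_force: 30.0
```

```bash
for i in 1 2; do python3 st.py; python3 -c "from h import *;eyes.snapshot('side')"; done
```

```text
16.4 [ 556.13 -289.49  146.97] ydir deg 8.391592513094942 z [ 0. -0. -1.] 31.644958700011507 29.998320937156677 [ 0.15 -0.06  1.39]
16.45 [ 556.1  -289.46  146.99] ydir deg 8.39254646504811 z [ 0. -0. -1.] 31.784223414084003 29.99834418296814 [ 1.02 -0.36  1.78]
```

Request:
play_rows --commands '[{"wx": 0,"wy": 0,"wz": 0,"x": 0,"y": 0,"z": 0,"fingers": 0},{"wx": 0,"wy": 0,"wz": 0,"x": 0,"y": 0,"z": 0,"fingers": 0},{"wx": 0,"wy": 0,"wz": 0,"x": 0,"y": 0,"z": 0,"fingers": 0},{"wx": 0,"wy": 0,"wz": 0,"x": 0,"y": 0,"z": 0,"fingers": 0},{"wx": 0,"wy": 0,"wz": 0,"x": 0,"y": 0,"z": 0,"fingers": 0},{"wx": 0,"wy": 0,"wz": 0,"x": 0,"y": 0,"z": 0,"fingers": 0},{"wx": 0,"wy": 0,"wz": 0,"x": 0,"y": 0,"z": 0,"fingers": 0},{"wx": 0,"wy": 0,"wz": 0,"x": 0,"y": 0,"z": -0.5,"fingers": 0},{"wx": 0,"wy": 0,"wz": 0,"x": 0,"y": 0,"z": -2,"fingers": 0},{"wx": 0,"wy": 0,"wz": 0,"x": 0,"y": 0,"z": -5,"fingers": 0},{"wx": 0,"wy": 0,"wz": 0,"x": 0,"y": 0,"z": -8,"fingers": 0},{"wx": 0,"wy": 0,"wz": 0,"x": 0,"y": 0,"z": -11,"fingers": 0}]'

```text
time: 17.7
ee_pos: [555.1, -289.1, 258.6]
ee_rot: [-0.0, -0.073, 0.997, 0.0]
ft_force: [0.0, -0.2, -2.3]
gripper_width: 31.7
finger_force: 30.0
```

Request:
play_rows --commands '[{"wx": 0,"wy": 0,"wz": 0,"x": 0,"y": 0,"z": -3,"fingers": 0},{"wx": 0,"wy": 0,"wz": 0,"x": 0,"y": 0,"z": -6,"fingers": 0},{"wx": 0,"wy": 0,"wz": 0,"x": 0,"y": 0,"z": -7.7,"fingers": 0},{"wx": 0,"wy": 0,"wz": 0,"x": 0,"y": 0,"z": -8.1,"fingers": 0},{"wx": 0,"wy": 0,"wz": 0,"x": 0,"y": 0,"z": -8.1,"fingers": 0},{"wx": 0,"wy": 0,"wz": 0,"x": 0,"y": 0,"z": -8.1,"fingers": 0},{"wx": 0,"wy": 0,"wz": 0,"x": 0,"y": 0,"z": -8.1,"fingers": 0},{"wx": 0,"wy": 0,"wz": 0,"x": 0,"y": 0,"z": -8.1,"fingers": 0},{"wx": 0,"wy": 0,"wz": 0,"x": 0,"y": 0,"z": -8.1,"fingers": 0},{"wx": 0,"wy": 0,"wz": 0,"x": 0,"y": 0,"z": -8.1,"fingers": 0}]'

```text
time: 18.7
ee_pos: [555.8, -289.4, 337.3]
ee_rot: [-0.0, -0.073, 0.997, 0.0]
ft_force: [-0.8, 0.5, -1.4]
gripper_width: 32.2
finger_force: 30.0
```

```bash
python3 st.py; python3 -c "
from h import *
q=eyes.snapshot('scene');st=sensors.get_state();e=st['ee_pos'];print(abs(np.array(st['joint_velocities'])).max())
im=q['image'][100:320,230:470,::-1].copy();im=cv2.resize(im,None,fx=2.5,fy=2.5,interpolation=2)
u,v=proj(q,(e[0],e[1],200))[0];cv2.drawMarker(im,(int((u-230)*2.5),int((v-100)*2.5)),(0,0,255),0,12);print(u,v)
cv2.imwrite('pics/end.png',im)"
```

```text
18.7 [ 555.79 -289.36  337.33] ydir deg 8.386928743859508 z [-0.  0. -1.] 32.159788199848755 29.997325837612152 [-0.8   0.49 -1.43]
0.004970113983478325
367.71800502856064 198.18391917775736
```

View pics/end.png

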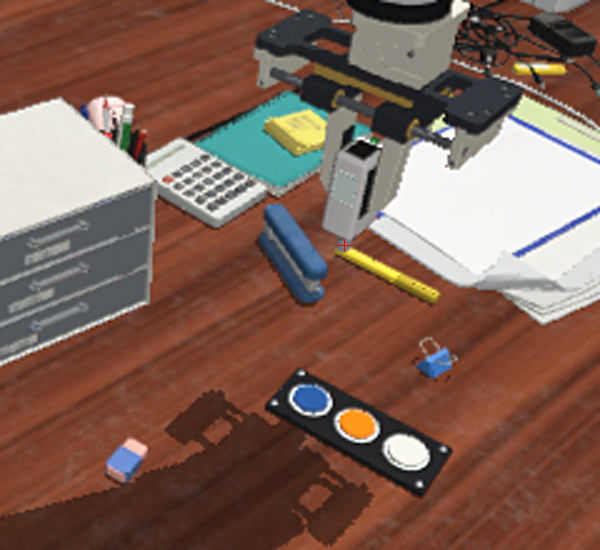

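The meter hangs upright and free, with its nose at the 200 mm mark at crop position (344,246), and the eraser and clip are in place.

```bash
python3 -c "
from workcell import finish_job; print(finish_job())"
```

```text
the job is handed in; nothing more can be done
None
```

The job is handed in at about 19 s of the 59 s limit: the meter was pressed for about a second each on the white and then the blue tile (about 2.7 to 3 N), with the orange tile untouched, and it is now held upright and steady with its nose about 20 cm above the table.

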